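# Hang the tool holder inside the glass-topped watch cabinet

## Task

Slide the glass door on top of the small wooden cabinet fully open, then put the black tool holder away in the cabinet: hang it by its own hook over the cabinet's pale front wall, pocket inside and hook lip outside, fully seated and hanging upright on its own. Leave the door open and the other things on the tiles where they are.

Things in the scene. Friction and masses are not known exactly. Their poses are not given: they have to be found in the camera images.
- cabinet: Fixed wooden cabinet, 200 (x) x 300 (y) x 110 mm high; origin: centre of underside, x to its back (away from robot), y to its left. Left half: closed deck. Right half: open well, inside x -92 to 88, y -138 to 0 mm, floor at 12 mm. Its pale front wall is 8 mm thick, x -100 to -92 mm, top at 110 mm, bare once the door is open. Low dark tracks (13 mm) on the back and deck front edges.
- cabinet_rim (a point): Mid-point of the top edge of the well's front wall (cabinet frame x -96, y -75, z 110 mm): mid-thickness, mid-width. Axes as the cabinet's.
- glass_door (a joint): Slide of the glass door, m: 0 = closed over the well and its front wall, grows towards the cabinet's +y; stop at 0.130 = fully open, over the deck. Friction about 1.5 N; it stays where left. Glass 190 x 146 x 5 mm, its top 117 mm above the table.
- door_pull (a point): Centre of the brass pull bar on the glass door: 90 mm along the cabinet's x, 12 mm along y, standing from 117 to 142 mm above the table, 38 mm from the door's right-hand edge. Push its right-hand face towards the cabinet's +y to open. It moves with the door; axes as the cabinet's.
- holder: Loose black plastic tool holder, 0.10 to 0.19 kg, stands upright, 125 mm high; origin: centre of the pocket's underside, z up, hook on its -x side. Pocket 36 (x) x 64 (y) x 65 mm high; its -x wall, flat outside at x -18, rises to 75 mm. There a bridge (z 75 to 80 mm, 44 mm wide) reaches to x -36 and ends in a 4 mm thick orange lip down to z 48 mm. Hook gap 14 mm wide, x -32 to -18 mm.
- holder_hook (a point): Point under the bridge in the middle of the hook's gap (holder frame x -25, y 0, z 75 mm); it meets the top edge of a wall on which the holder hangs. Axes as the holder's.
- holder_tab (a point): Point to grip on the holder's upright orange tab: 14 (x) x 24 (y) mm, from z 80 to 125 mm, centre line at holder x -11, y 0; the point is at z 104 mm. Axes as the holder's.
- blower: Bystander: white silicone dust blower standing nozzle up, 62 mm wide, 130 mm high, origin at the centre of its underside.
- case_opener: Bystander: chrome case opener lying flat, 120 x 60 x 18 mm, handle along its x axis, head at +x, origin near the middle of its underside.
- tweezer: Bystander: steel tweezer lying flat, 130 mm long along its x axis, 16 mm wide, 8 mm high, origin mid-length on its underside.
- cushion: Bystander: round blue casing cushion, 90 mm across, 30 mm high, origin at the centre of its underside.
- oil_jar: Bystander: amber glass jar with black cap, 52 mm across, 75 mm high, origin at the centre of its underside.
Not all that is in view belongs to the job. What is shaped like the holder but purple or red is not meant.

How it is judged (in metres and radians):
On the way:
1. the glass door is slid fully open (at least 120 of its 130 mm) (value of joint glass_door above 0.12 m), for 0.2 s.
At the end, for the whole second after the job is handed in: Door still open (at least 120 of 130 mm); holder hangs at rest on the well's front wall, pocket inside, lip outside, hook point within 6 mm across, 46 mm along and 4 mm in height of the rim point, upright within 0.12 rad, x axis within 0.2 rad of the cabinet's (value of joint glass_door above 0.12 m and x of holder_hook in the frame of cabinet_rim between -0.006 and 0.006 m and y of holder_hook in the frame of cabinet_rim between -0.046 and 0.046 m and z of holder_hook in the frame of cabinet_rim between -0.004 and 0.004 m and angle between holder's own z axis and vertical below 0.12 rad and angle between the x axis of holder and the x axis of cabinet, either way round below 0.2 rad and x of holder in the frame of cabinet above -0.09 m and linear speed of holder below 0.02 m/s and angular speed of holder below 0.2 rad/s); the robot touches nothing.
It fails at once if the blower is moved more than 30 mm (distance of blower from where it was at the start of the episode above 0.03 m).
It fails at once if the case opener is moved more than 30 mm (distance of case_opener from where it was at the start of the episode above 0.03 m).
It fails at once if the tweezer is moved more than 30 mm (distance of tweezer from where it was at the start of the episode above 0.03 m).
It fails at once if the cushion is moved more than 30 mm (distance of cushion from where it was at the start of the episode above 0.03 m).
It fails at once if the oil jar is moved more than 30 mm (distance of oil_jar from where it was at the start of the episode above 0.03 m).
It also fails if it takes over 69 s, if anything falls off the work surface, if the arm or the gripper's body presses on something with over 40 N, if the wrist force passes 120 N, or if a joint passes its speed limit or range.

## Robot

A 6-joint arm with a two-finger parallel gripper is mounted at the origin on the work surface. World frame = base frame: x ahead of the robot, y to its left, z up, the work surface at z = 0. Lengths are in mm, angles in rad, forces in N, time in s.
With the tool pointing down it reaches from about 400 to 925 mm from the base axis. Payload 12.5 kg.
Tool frame: the origin (TCP) lies midway between the tips of the shut fingers; the grasp point (between the pads) lies 19 mm behind it; z points along the fingers, y is the line along which they close (so a half turn about z gives the same grasp; the last joint's range is limited). The gripper opens to 95 mm and grips with 3 to 60 N. Pads are 20 mm wide; open, the fingers measure 119 mm over their backs; the gripper's body (75 mm by 180 mm) begins 59 mm behind the grasp point.
Start: joints at [1.18, 0.491, 1.559, -0, 1.092, -0.106], TCP at [175.586, 599.847, 214.661] pointing down, gripper open.
Joint ranges: [-3.1, 3.1], [-0.84, 2.19], [0.05, 2.79], [-1.13, 4.28], [0.06, 2.93], [-2.69, 2.69]. Speed limits (rad/s): [2.22, 2.22, 2.79, 3.14, 3.14, 3.14].

## Interface

Orientations are given as [roll, pitch, yaw] about the fixed x, y, z axes, in that order (R = Rz(yaw) Ry(pitch) Rx(roll)).
In Python, from cell import * gives the robot as it stands. The module is installed in compiled form; this text tells all that it offers.
- The arm moves only by the tool arm_command, never from a script. Its arguments are lists of equal length, an entry for each row: "delta_pos": the shift along the world's x, y, z in units of 250 mm (1.0 is 250 mm), a list of three; "delta_rot": the turn, a rotation vector about the world's x, y, z in units of 90 degrees (1.0 is 90 degrees), a list of three; "claw": the closure, from 0 (fully open) to 1 (shut). In form: {"delta_pos": [[tx, ty, tz], ...], "delta_rot": [[wx, wy, wz], ...], "claw": [claw, ...]}. A call has exactly 5 rows; each row is the pose to reach, as a shift and turn from the pose commanded when the call began; what a row does not reach only later rows make up. A row lasts 1/12 s, in which the tool goes at most 41.7 mm and 7.16 degrees, less where a joint would pass 70% of its speed; a pose out of reach is approached as far as the arm can. A call with a number of a shift or a turn outside -1 to 1 is refused whole. A call with a gripper value outside its range is refused whole. The fingers move at their own pace and stop on an object; the grip force is fixed at half the most. Time passes only in rows, so rows that repeat a pose let the fingers close, or fill a call up. It gives the time, the measured TCP pose, the force, the opening and the grip force at its end, in the units of the state.
- state(): the state, without advancing time (a new reading comes with each control period).
- read_camera(name): name is "side" or "top"; returns the picture (480x640x3 uint8, red, green, blue); there is no depth.
- calibration(name): a dict with "camera_matrix" (3x3 intrinsics, pixels), "T" (4x4, takes a point from camera to world coordinates). Camera axes: x right, y down, z forward; pixel columns grow to the right and rows downward; lengths in mm; the calibration is good to about 2 mm. A picture is of the moment at which its call begins. calibration takes no time and is no camera call.
- job_done(): hands the job in; it is judged then, once.
The state is a dict: "t": time; "joints": joint angles; "qvel": joint speeds; "tau": joint torques, N m; "eef_pos": TCP position; "tcp_rot": TCP orientation; "ft_force": force on the tool from outside, world axes, zero at the start; "moment": the same for the moment, N m; "opening": opening from 0.0 (shut) to 1.0 (fully open); "grip_force": force on a finger pad.
Only numpy, scipy, OpenCV 4.12 (cv2) and the standard library are available. Lean on these libraries where they do the work, as an engineer would, in place of code of your own. Each camera call takes 0.05 s, during which the arm holds its last target. There are 200 camera calls.

## Working session

There is one attempt and no reset: what is moved stays moved. The work goes in short steps, Python scripts to look and compute and a tool call to move; the robot and the scene stay as the last step left them, time stands still between calls to the robot, and variables do not carry over. Pictures are saved under pics/ and viewed, at most 10 in all, crops included, and the job is handed in when it is done.

Besides the shell and the picture viewer there is one more tool, called after ">>>" as name(argument=value, ...) on one line, values as JSON. arm_command: Moves the arm, as the interface text tells. Shifts and turns lie within -1 to 1; 1 stands for 250 mm of shift or 90 degrees of turn. Its arguments: {"type":"object","properties":{"delta_pos":{"type":"array"},"delta_rot":{"type":"array"},"claw":{"type":"array"}},"required":["delta_pos","delta_rot","claw"]}

```bash
mkdir -p pics; python3 - <<'E'
from cell import *
import cv2,numpy as np
np.set_printoptions(precision=4,suppress=True)
for n in("side","top"):
    cv2.imwrite(f"pics/{n}0.png",read_camera(n)[...,::-1]); c=calibration(n); print(n,c["camera_matrix"],c["T"])
print(state())
E
```

```text
side [[565.4026   0.     322.6519]
 [  0.     565.4026 235.394 ]
 [  0.       0.       1.    ]] [[   0.7247   -0.5402    0.4278  100.4179]
 [  -0.6891   -0.5721    0.4448 -354.2082]
 [   0.0045   -0.6172   -0.7868  927.0799]
 [   0.        0.        0.        1.    ]]
top [[599.7895   0.     316.5585]
 [  0.     599.7895 238.1671]
 [  0.       0.       1.    ]] [[  -0.0001   -0.9889    0.1483  396.2669]
 [  -0.9999    0.0024    0.0152   95.6067]
 [  -0.0154   -0.1483   -0.9888 1300.8744]
 [   0.        0.        0.        1.    ]]
{'t': 0.1, 'joints': array([ 1.1804,  0.4915,  1.5594, -0.    ,  1.0917, -0.1056]), 'qvel': array([-0.0029, -0.0037, -0.0015, -0.0004, -0.    , -0.0003]), 'tau': array([  0.0021, -61.3625, -25.861 ,   0.0694,   0.047 ,   0.    ]), 'eef_pos': array([175.5031, 599.633 , 214.1109]), 'tcp_rot': array([-3.1406, -0.0001,  2.8568]), 'ft_force': array([ 0.4254, -0.4681, -0.3275]), 'moment': array([ 0.0322, -0.0489, -0.0352]), 'grip_force': 0.0, 'opening': 1.0001891946528036}
```

View pics/top0.png

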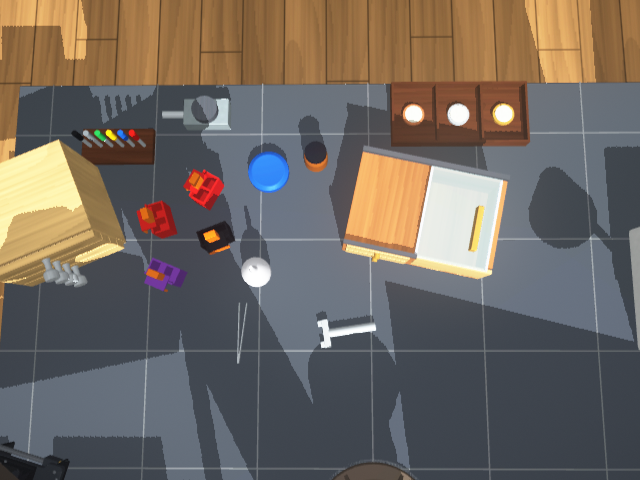

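View pics/side0.png

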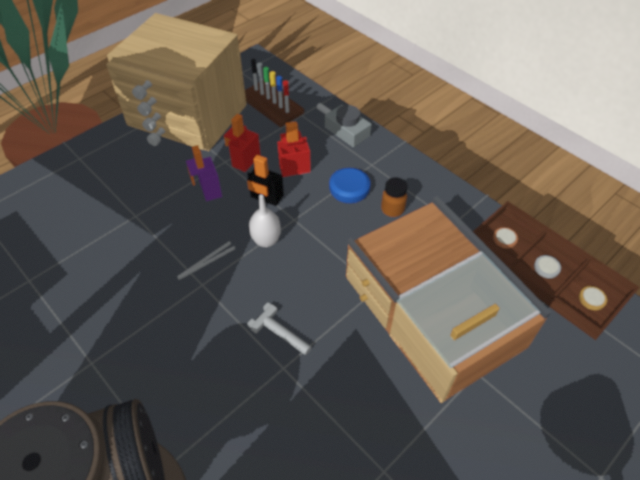

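Candidates by pixel in the top view: red (203,187), red (157,219), purple (165,275) and black with orange tab (214,237). The last fits "black" and sits at (265,180) in the side view. I'll confirm it with enlarged crops, cabinet included.

```bash
python3 - <<'E'
import cv2,numpy as np
t=cv2.imread("pics/top0.png");s=cv2.imread("pics/side0.png")
def c(i,x,y,w,h,f): return cv2.resize(i[y:y+h,x:x+w],None,fx=f,fy=f,interpolation=cv2.INTER_CUBIC)
a=c(t,190,215,50,50,8); b=c(s,230,140,50,75,8)[:600,:400]
a=cv2.copyMakeBorder(a,0,200,0,0,cv2.BORDER_CONSTANT)
cv2.imwrite("pics/crop1.png",np.hstack([a,b]))
cv2.imwrite("pics/crop2.png",c(t,335,140,180,145,4.4)[:600,:800])
E
```

```text
(no output)
```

View pics/crop1.png

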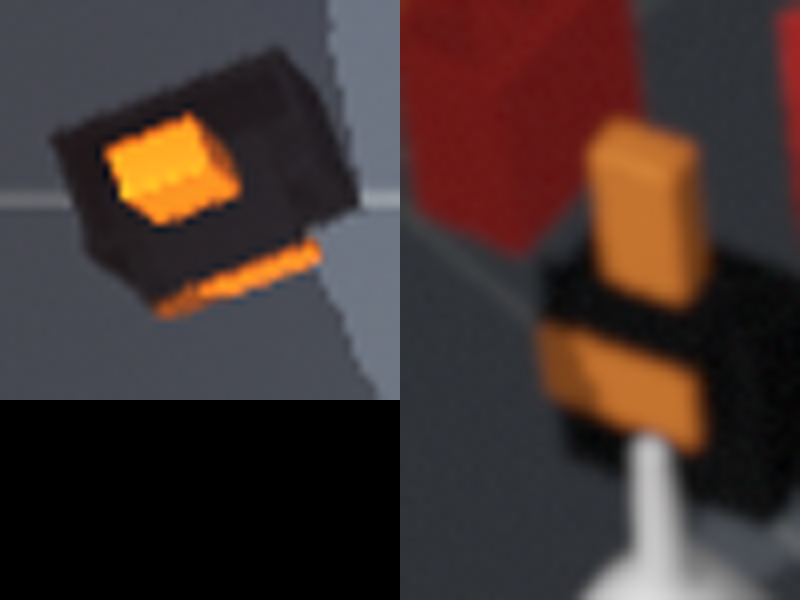

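View pics/crop2.png

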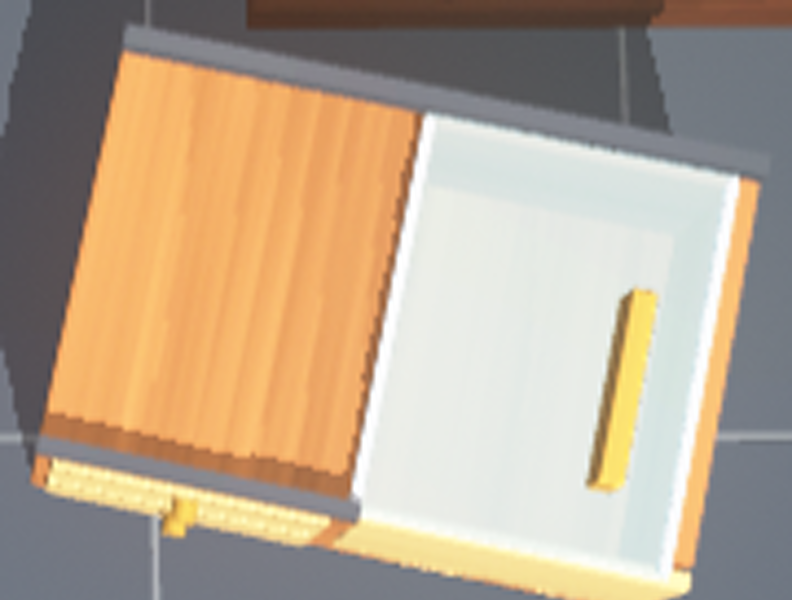

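Crop 1 confirms it: black pocket, orange tab at about (209.6,234) top and (260.6,157) side, orange lip towards the robot. Crop 2 shows the closed door, with the pull at about (476.6,228.6). Next I fit the poses from both views.

```bash
cat > h.py <<'E'
from cell import *
import cv2,numpy as np
from scipy.optimize import least_squares
np.set_printoptions(precision=3,suppress=True)
C={n:calibration(n) for n in("side","top")}
def proj(n,P):
    T=np.linalg.inv(C[n]["T"]);K=C[n]["camera_matrix"]
    q=(np.atleast_2d(P)@T[:3,:3].T+T[:3,3])@K.T; return q[:,:2]/q[:,2:]
def ray(n,uv,z):
    T=C[n]["T"];d=T[:3,:3]@np.linalg.solve(C[n]["camera_matrix"],[*uv,1]);return T[:3,3]+d*(z-T[2,3])/d[2]
def place(p,P):
    c,s=np.cos(p[2]),np.sin(p[2]);P=np.atleast_2d(P).astype(float)
    return P@np.array([[c,s,0],[-s,c,0],[0,0,1]])+[p[0],p[1],0]
def fit(p0,obs):  # obs: list (cam,(u,v),(X,Y,Z))
    f=lambda p:np.concatenate([(proj(n,place(p,P))[0]-uv) for n,uv,P in obs])
    r=least_squares(f,p0,loss="soft_l1",x_scale=[1,1,.01]);print(r.x,"res\n",r.fun.reshape(-1,2));return r.x
def box(img,n,p,b,col):
    P=np.array([[x,y,z] for x in b[0] for y in b[1] for z in b[2]]);q=proj(n,place(p,P))
    for i in range(8):
        for j in range(i):
            if bin(i^j).count("1")==1: cv2.line(img,*[tuple(int(v*4*16+32) for v in q[k]) for k in(i,j)],col,1,cv2.LINE_AA,4)
E
python3 - <<'E'
from h import *
t=lambda u,v:(190+u/8,215+v/8); s=lambda u,v:(230+(u-400)/8,140+v/8); k=lambda u,v:(335+u/4.4,140+v/4.4)
h0=ray("top",(209.6,234),125);
H=fit([h0[0],h0[1],.38],[("top",t(105,152),(-4,12,125)),("top",t(192,114),(-4,-12,125)),("top",t(210,150),(-18,-12,125)),("top",t(122,190),(-18,12,125)),
 ("top",t(240,188),(-18,-12,80)),("top",t(155,225),(-18,12,80)),("side",s(590,145),(-18,12,125)),("side",s(698,145),(-4,-12,125)),("side",s(705,455),(-36,-22,48)),("side",s(538,325),(-36,22,78))])
c0=ray("top",(425,215),110)
Cb=fit([c0[0],c0[1],-.2],[("top",k(125,25),(100,150,123)),("top",k(770,155),(100,-150,123)),("top",k(690,572),(-100,-150,110)),
 ("side",(433,204),(100,150,123)),("side",(543,318),(100,-150,110))])
pull=ray("top",k(623,390),142);print("pull",pull)
c,s_=np.cos(Cb[2]),np.sin(Cb[2]);d=pull[:2]-Cb[:2];print("pull in cab",c*d[0]+s_*d[1],-s_*d[0]+c*d[1])
np.save("pose.npy",[H,Cb])
out=[]
for n,(x,y,w,hh) in {"top":(180,140,400,300),"side":(0,0,0,0)}.items():
    img=cv2.resize(cv2.imread(f"pics/{n}0.png"),None,fx=4,fy=4,interpolation=cv2.INTER_CUBIC)
    for b in [((-18,18),(-32,32),(0,65)),((-18,-4),(-12,12),(80,125)),((-36,-32),(-22,22),(48,80))]: box(img,n,H,b,(0,255,0))
    for b in [((-100,100),(-150,150),(0,110)),((-100,-92),(-150,0),(109,110))]: box(img,n,Cb,b,(0,255,0))
    out.append(img)
a=out[0];b=out[1]
m=np.hstack([cv2.resize(a[540:1120,1340:2060],(400,300)),cv2.resize(b[780:1600,1360:2200],(400,300))])
l=np.hstack([cv2.resize(a[840:1080,760:960],(400,300))if 0 else a[850:1050,750:950].repeat(1,0),b[600:840,960:1160][:200]])
l=cv2.resize(l,(600,300));l=cv2.copyMakeBorder(l,0,0,0,200,cv2.BORDER_CONSTANT)
cv2.imwrite("pics/ov.png",np.vstack([m,l]))
E
```

```text
[591.012 331.321   0.415] res
 [[-0.587 -0.483]
 [-0.335 -0.553]
 [ 0.079  1.295]
 [-0.064  1.128]
 [ 0.268 -0.109]
 [ 0.154 -0.072]
 [ 0.121  1.373]
 [ 0.413  0.141]
 [-0.258 -0.671]
 [ 0.4   -0.354]]
[ 630.748 -106.861   -0.202] res
 [[-0.692  1.779]
 [-0.373  0.57 ]
 [ 0.174  3.794]
 [ 2.471 -7.062]
 [ 6.193 -0.811]]
pull [ 588.113 -198.775  142.   ]
pull in cab -23.301313749435522 -98.60490328524394
```

View pics/ov.png

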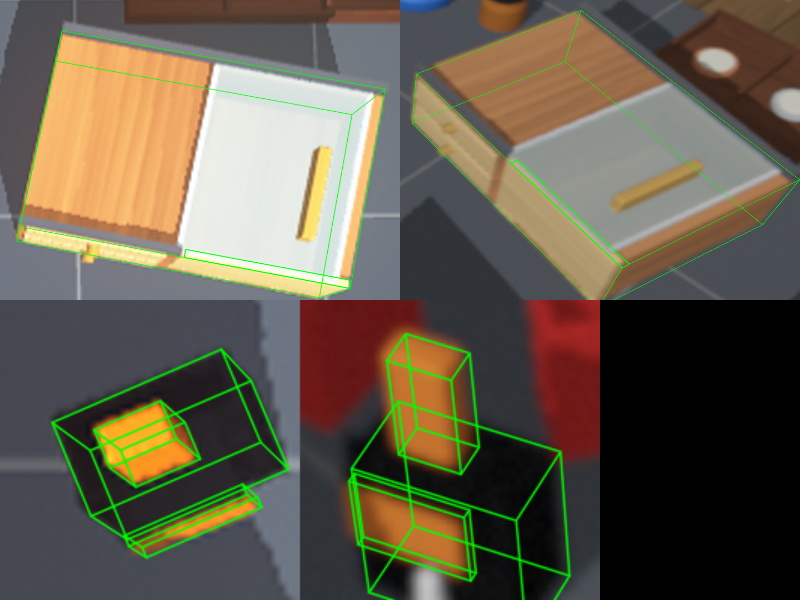

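>>> arm_command(delta_pos=[[0.11,-0.11,0],[0.22,-0.22,0],[0.33,-0.33,0],[0.44,-0.44,0],[0.55,-0.55,0]], delta_rot=[[0,0,-0.06],[0,0,-0.13],[0,0,-0.19],[0,0,-0.25],[0,0,-0.316]], claw=[1,1,1,1,1])

```text
t: 0.52
eef_pos: [313.9, 460.9, 214.4]
tcp_rot: [-3.141, 0.0, 2.356]
ft_force: [0.6, 0.1, 0.9]
opening: 0.708
grip_force: 0.0
```

>>> arm_command(delta_pos=[[0.11,-0.12,0],[0.22,-0.24,0],[0.33,-0.36,0],[0.44,-0.48,0],[0.55,-0.6,0]], delta_rot=[[0,0,-0.06],[0,0,-0.13],[0,0,-0.19],[0,0,-0.25],[0,0,-0.316]], claw=[1,1,1,1,1])

```text
t: 0.93
eef_pos: [451.5, 310.6, 214.5]
tcp_rot: [-3.141, 0.0, 1.86]
ft_force: [1.3, 0.4, 0.3]
opening: 0.357
grip_force: 0.0
```

>>> arm_command(delta_pos=[[0.06,-0.15,0],[0.12,-0.3,0],[0.18,-0.45,0],[0.24,-0.6,0],[0.3,-0.75,0]], delta_rot=[[0,0,-0.06],[0,0,-0.13],[0,0,-0.19],[0,0,-0.25],[0,0,-0.315]], claw=[1,1,1,1,1])

```text
t: 1.35
eef_pos: [525.8, 122.9, 214.5]
tcp_rot: [-3.141, 0.0, 1.365]
ft_force: [1.0, -0.3, 0.0]
opening: 0.023
grip_force: 0.0
```

>>> arm_command(delta_pos=[[0.03,-0.15,0],[0.06,-0.3,0],[0.09,-0.45,0],[0.12,-0.6,0],[0.15,-0.75,0]], delta_rot=[[0,0,0],[0,0,0],[0,0,0],[0,0,0],[0,0,0]], claw=[1,1,1,1,1])

```text
t: 1.77
eef_pos: [563.0, -64.6, 214.5]
tcp_rot: [-3.141, -0.0, 1.369]
ft_force: [1.8, 0.4, -0.1]
opening: 0.008
grip_force: 0.0
```

>>> arm_command(delta_pos=[[0.02,-0.15,0],[0.04,-0.3,0],[0.06,-0.45,0],[0.07,-0.6,0],[0.072,-0.7,0]], delta_rot=[[0,0,0],[0,0,0],[0,0,0],[0,0,0],[0,0,0]], claw=[1,1,1,1,1])

```text
t: 2.18
eef_pos: [580.9, -240.8, 214.1]
tcp_rot: [-3.141, 0.0, 1.368]
ft_force: [0.1, 0.2, 0.3]
opening: 0.007
grip_force: 0.0
```

>>> arm_command(delta_pos=[[0,0,-0.1],[0,0,-0.2],[0,0,-0.3],[0,0,-0.35],[0,0,-0.35]], delta_rot=[[0,0,0],[0,0,0],[0,0,0],[0,0,0],[0,0,0]], claw=[1,1,1,1,1])

```text
t: 2.6
eef_pos: [579.7, -237.1, 123.9]
tcp_rot: [-3.136, -0.002, 1.369]
ft_force: [-0.1, -0.2, -0.2]
opening: -0.002
grip_force: 0.0
```

>>> arm_command(delta_pos=[[0.016,0.08,0],[0.024,0.12,0],[0.04,0.2,0],[0.056,0.28,0],[0.072,0.36,0]], delta_rot=[[0,0,0],[0,0,0],[0,0,0],[0,0,0],[0,0,0]], claw=[1,1,1,1,1])

```text
t: 3.02
eef_pos: [599.7, -147.0, 128.2]
tcp_rot: [3.14, 0.001, 1.369]
ft_force: [1.2, -3.0, -0.7]
opening: 0.001
grip_force: 1.1
```

>>> arm_command(delta_pos=[[0.012,0.06,0],[0.024,0.12,0],[0.034,0.17,0],[0.042,0.21,0],[0.046,0.23,0]], delta_rot=[[0,0,0],[0,0,0],[0,0,0],[0,0,0],[0,0,0]], claw=[1,1,1,1,1])

```text
t: 3.43
eef_pos: [609.5, -97.1, 127.9]
tcp_rot: [3.141, 0.014, 1.374]
ft_force: [-20.9, -80.7, 7.1]
opening: 0.003
grip_force: 41.7
```

>>> arm_command(delta_pos=[[0.001,0.005,0],[0.002,0.01,0],[0.003,0.015,0],[0.004,0.02,0],[0.004,0.02,0]], delta_rot=[[0,0,0],[0,0,0],[0,0,0],[0,0,0],[0,0,0]], claw=[1,1,1,1,1])

```text
t: 3.85
eef_pos: [609.4, -97.1, 128.0]
tcp_rot: [-3.141, 0.017, 1.37]
ft_force: [-21.4, -78.7, 5.9]
opening: 0.004
grip_force: 40.4
```

>>> arm_command(delta_pos=[[-0.01,-0.05,0],[-0.02,-0.1,0],[-0.03,-0.15,0.05],[-0.03,-0.15,0.15],[-0.03,-0.15,0.28]], delta_rot=[[0,0,0],[0,0,0],[0,0,0],[0,0,0],[0,0,0]], claw=[1,1,1,1,1])

```text
t: 4.27
eef_pos: [603.0, -122.7, 196.1]
tcp_rot: [-3.137, -0.001, 1.368]
ft_force: [0.1, 0.5, -1.2]
opening: 0.001
grip_force: 0.0
```

>>> arm_command(delta_pos=[[0,0.12,0.1],[0,0.28,0.12],[0,0.44,0.12],[0,0.6,0.12],[0,0.75,0.12]], delta_rot=[[0,0,0.06],[0,0,0.13],[0,0,0.2],[0,0,0.26],[0,0,0.3]], claw=[0.5,0.5,0.5,0.5,0.5])

```text
t: 4.68
eef_pos: [603.5, 67.3, 227.5]
tcp_rot: [3.141, -0.001, 1.846]
ft_force: [1.0, -0.0, -0.2]
opening: 0.299
grip_force: 0.0
```

>>> arm_command(delta_pos=[[0,0.15,0],[0,0.3,0],[0,0.45,0],[0,0.58,0],[0,0.65,0]], delta_rot=[[0,0,0.03],[0,0,0.06],[0,0,0.09],[0,0,0.093],[0,0,0.093]], claw=[0.5,0.5,0.5,0.5,0.5])

```text
t: 5.1
eef_pos: [603.2, 231.3, 227.0]
tcp_rot: [-3.141, -0.001, 1.99]
ft_force: [-0.1, -1.3, 0.8]
opening: 0.499
grip_force: 0.0
```

```bash
python3 - <<'E'
from h import *
H,Cb=np.load("pose.npy");o=[]
for n,(x,y) in {"top":(405,200),"side":(385,210)}.items():
    im=read_camera(n)[...,::-1].copy();cv2.imwrite(f"pics/{n}1.png",im)
    o.append(cv2.resize(im[y:y+120,x:x+80] if n=="top" else im[y:y+200,x:x+133],(400,600),interpolation=cv2.INTER_CUBIC))
cv2.imwrite("pics/open.png",np.hstack(o))
E
```

```text
(no output)
```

View pics/open.png

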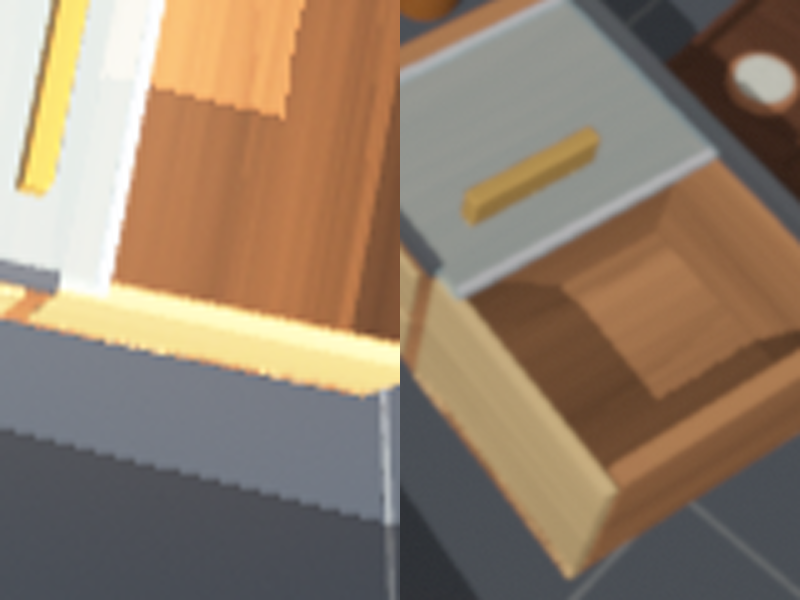

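Door fully open. Wall inner edge in the top view runs about (427,257)→(485,268), with the bottom edge at about (477,279). In the side view the inner edge runs about (408,308)→(457,366). I'll refine it with sub-pixel edges.

```bash
python3 - <<'E'
from h import *
H,Cb=np.load("pose.npy")
def edges(n,P0,P1,z,half,sgn,axis=1):
    # sample along line between cabinet points, search normal in image
    im=cv2.GaussianBlur(cv2.imread(f"pics/{n}1.png"),(3,3),0).astype(np.float32)
    g=im[...,2]-0*im[...,0]
    a,b=proj(n,place(Cb,[P0,P1]));d=(b-a)/np.linalg.norm(b-a);nn=np.array([-d[1],d[0]])
    if nn[1]<0: nn=-nn
    out=[]
    for t in np.linspace(0,1,25):
        s=np.arange(-half,half+.1,.2);q=(a+(b-a)*t+s[:,None]*nn).astype(np.float32)
        v=cv2.remap(g,q[None,:,0],q[None,:,1],cv2.INTER_LINEAR)[0]
        gr=sgn*np.gradient(v);k=gr.argmax();w=np.clip(gr,0,None)*(abs(s-s[k])<1.5)
        out.append(ray(n,a+(b-a)*t+nn*(w@s/w.sum()),z)[:2])
    out=np.array(out);c,s_=np.cos(Cb[2]),np.sin(Cb[2]);e=out-Cb[:2];L=np.c_[c*e[:,0]+s_*e[:,1],-s_*e[:,0]+c*e[:,1]]
    p=np.polyfit(L[:,1]+75,L[:,0],1);print(n,z,"x_c at y-75:",p[1],"slope",p[0],"sd",np.std(L[:,0]-np.polyval(p,L[:,1]+75)),np.round(L[::6,0],1))
for n in("top","side"):
    edges(n,(-92,-40,110),(-92,-125,110),110,4,1)
edges("top",(-100,-40,0),(-100,-140,0),0,4,-1)
edges("side",(-100,-40,0),(-100,-140,0),0,5,-1)
# right wall outer top edge corner check: side image picked corners
for uv,P in [((385+212/3,210+490/3),(-100,-150,110)),((385+170/3,210+578/3),(-100,-150,0))]:
    print("side corner",uv,proj("side",place(Cb,P)))
E
```

```text
top 110 x_c at y-75: -90.86009447970406 slope 0.013911480487421848 sd 0.30751594322955184 [-90.7 -90.5 -90.9 -91.1 -92.2]
side 110 x_c at y-75: -92.25736481002885 slope 0.010565832328499553 sd 0.2501455287877313 [-91.9 -92.3 -92.4 -92.6 -92.8]
top 0 x_c at y-75: -100.5271894212845 slope 0.011038055307507124 sd 0.37216966415195124 [-100.5 -100.3 -100.7 -100.6 -101.5]
side 0 x_c at y-75: -101.08721548639235 slope 0.02396172461631359 sd 0.3419803334949794 [-100.5  -99.8 -101.  -102.  -102.6]
side corner (455.6666666666667, 373.33333333333337) [[455.954 377.331]]
side corner (441.6666666666667, 402.66666666666663) [[443.582 404.656]]
```

>>> arm_command(delta_pos=[[-0.03,0.13,0],[-0.06,0.26,0],[-0.09,0.382,0],[-0.09,0.382,0],[-0.09,0.382,0]], delta_rot=[[0,0,0],[0,0,0],[0,0,0],[0,0,0],[0,0,0]], claw=[0.5,0.5,0.5,0.5,0.5])

```text
t: 5.62
eef_pos: [581.1, 323.3, 226.9]
tcp_rot: [-3.141, -0.0, 1.989]
ft_force: [0.2, 0.3, -0.0]
opening: 0.501
grip_force: 0.0
```

>>> arm_command(delta_pos=[[0,0.014,-0.14],[0,0.014,-0.28],[0,0.014,-0.4],[0,0.014,-0.5],[0,0.014,-0.56]], delta_rot=[[0,0,0],[0,0,0],[0,0,0],[0,0,0],[0,0,0]], claw=[0.5,0.5,0.5,0.5,0.5])

```text
t: 6.03
eef_pos: [581.1, 323.9, 84.2]
tcp_rot: [-3.138, 0.0, 1.985]
ft_force: [-0.5, 0.2, -0.3]
opening: 0.496
grip_force: 0.0
```

>>> arm_command(delta_pos=[[0,0,0],[0,0,0],[0,0,0],[0,0,0],[0,0,0]], delta_rot=[[0,0,0],[0,0,0],[0,0,0],[0,0,0],[0,0,0]], claw=[1,1,1,1,1])

```text
t: 6.45
eef_pos: [582.1, 326.3, 88.6]
tcp_rot: [3.139, 0.0, 1.986]
ft_force: [-0.9, -0.3, -0.6]
opening: 0.205
grip_force: 0.0
```

>>> arm_command(delta_pos=[[0,0,0],[0,0,0],[0,0,0.04],[0,0,0.1],[0,0,0.2]], delta_rot=[[0,0,0],[0,0,0],[0,0,0],[0,0,0],[0,0,0]], claw=[1,1,1,1,1])

```text
t: 6.87
eef_pos: [580.5, 325.9, 136.1]
tcp_rot: [-3.137, -0.0, 1.987]
ft_force: [0.6, 0.1, -1.6]
opening: 0.146
grip_force: 30.0
```

>>> arm_command(delta_pos=[[0,0,0.12],[0,0,0.25],[0,-0.05,0.38],[-0.02,-0.17,0.48],[-0.04,-0.3,0.5]], delta_rot=[[0,0,0],[0,0,0],[0,0,-0.04],[0,0,-0.08],[0,0,-0.12]], claw=[1,1,1,1,1])

```text
t: 7.28
eef_pos: [572.2, 251.9, 267.1]
tcp_rot: [3.135, -0.001, 1.797]
ft_force: [0.3, -0.3, -1.6]
opening: 0.146
grip_force: 30.0
```

>>> arm_command(delta_pos=[[-0.02,-0.14,0],[-0.03,-0.28,0],[-0.05,-0.42,0],[-0.07,-0.56,0],[-0.08,-0.7,0]], delta_rot=[[0,0,-0.05],[0,0,-0.1],[0,0,-0.15],[0,0,-0.2],[0,0,-0.25]], claw=[1,1,1,1,1])

```text
t: 7.7
eef_pos: [550.5, 74.9, 262.8]
tcp_rot: [3.142, 0.0, 1.402]
ft_force: [1.3, 0.4, -2.0]
opening: 0.145
grip_force: 30.0
```

>>> arm_command(delta_pos=[[-0.01,-0.14,0],[-0.03,-0.28,0],[-0.05,-0.42,0],[-0.06,-0.56,0],[-0.06,-0.7,0]], delta_rot=[[0,0,-0.02],[0,0,-0.03],[0,0,-0.03],[0,0,-0.03],[0,0,-0.03]], claw=[1,1,1,1,1])

```text
t: 8.12
eef_pos: [535.6, -100.1, 262.9]
tcp_rot: [3.141, -0.0, 1.358]
ft_force: [1.6, 0.5, -0.2]
opening: 0.147
grip_force: 30.0
```

>>> arm_command(delta_pos=[[0,-0.1,0],[0,-0.2,0],[0,-0.25,0],[0,-0.26,0],[0,-0.26,0]], delta_rot=[[0,0,0],[0,0,0],[0,0,0],[0,0,0],[0,0,0]], claw=[1,1,1,1,1])

```text
t: 8.53
eef_pos: [536.4, -163.7, 262.3]
tcp_rot: [-3.141, -0.0, 1.357]
ft_force: [-0.2, 0.2, -1.6]
opening: 0.145
grip_force: 30.0
```

>>> arm_command(delta_pos=[[-0.005,0,-0.1],[-0.005,0,-0.18],[-0.005,0,-0.22],[-0.005,0,-0.228],[-0.005,0,-0.228]], delta_rot=[[0,0,0],[0,0,0],[0,0,0],[0,0,0],[0,0,0]], claw=[1,1,1,1,1])

```text
t: 8.95
eef_pos: [535.5, -162.8, 205.2]
tcp_rot: [-3.141, -0.0, 1.359]
ft_force: [0.1, -0.1, -1.8]
opening: 0.15
grip_force: 30.0
```

```bash
python3 - <<'E'
from h import *
o=[]
s=state();print(s["eef_pos"],s["tcp_rot"])
p=s["eef_pos"];yaw=-.214;base=p[2]-87.5
hp=np.array([p[0]+11*np.cos(yaw),p[1]+11*np.sin(yaw),yaw])
for n,(x,y) in {"top":(400,190),"side":(350,190)}.items():
    im=read_camera(n)[...,::-1].copy();cv2.imwrite(f"pics/{n}2.png",im)
    b4=cv2.resize(im,None,fx=4,fy=4,interpolation=cv2.INTER_CUBIC)
    for b in [((-18,18),(-32,32),(0,65)),((-36,-32),(-22,22),(48,80))]: box(b4,n,hp,(b[0],b[1],np.array(b[2])+base),(0,255,0))
    w,h=(100,150) if n=="top" else (134,200)
    o.append(cv2.resize(b4[y*4:(y+h)*4,x*4:(x+w)*4],(400,600)))
cv2.imwrite("pics/pre.png",np.hstack(o))
E
```

```text
[ 535.5   -162.798  205.182] [-3.141 -0.     1.359]
```

View pics/pre.png

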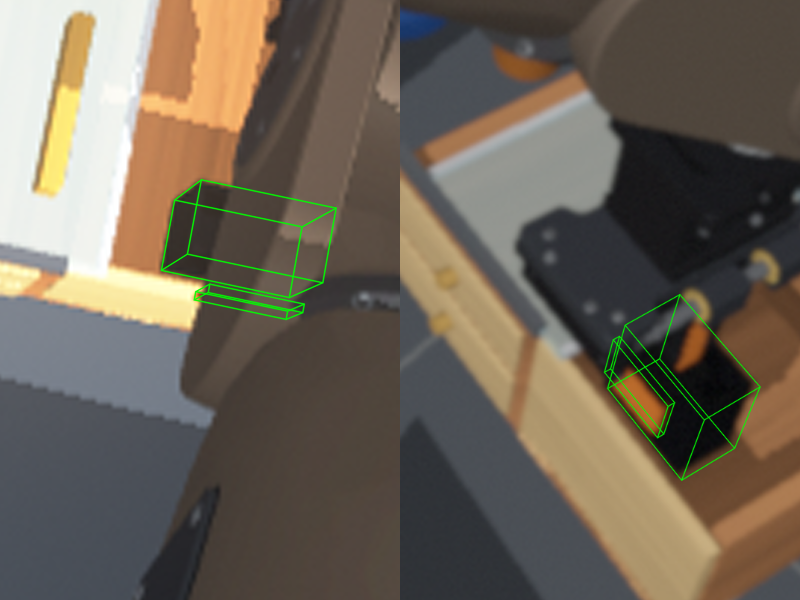

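The holder hangs straight and matches the predicted outline, with the lip outside and the pocket over the well. Lowering now.

>>> arm_command(delta_pos=[[0,0,-0.04],[0,0,-0.08],[0,0,-0.12],[0,0,-0.16],[0,0,-0.16]], delta_rot=[[0,0,0],[0,0,0],[0,0,0],[0,0,0],[0,0,0]], claw=[1,1,1,1,1])

```text
t: 9.47
eef_pos: [534.4, -163.3, 162.7]
tcp_rot: [-3.138, -0.001, 1.358]
ft_force: [0.0, 0.7, -1.2]
opening: 0.144
grip_force: 30.0
```

>>> arm_command(delta_pos=[[0,0,-0.02],[0,0,-0.04],[0,0,-0.06],[0,0,-0.08],[0,0,-0.08]], delta_rot=[[0,0,0],[0,0,0],[0,0,0],[0,0,0],[0,0,0]], claw=[1,1,1,1,1])

```text
t: 9.88
eef_pos: [535.0, -163.5, 144.2]
tcp_rot: [-3.141, -0.0, 1.358]
ft_force: [-0.2, -0.5, -1.3]
opening: 0.145
grip_force: 30.0
```

>>> arm_command(delta_pos=[[0,0,-0.02],[0,0,-0.04],[0,0,-0.06],[0,0,-0.072],[0,0,-0.08]], delta_rot=[[0,0,0],[0,0,0],[0,0,0],[0,0,0],[0,0,0]], claw=[1,1,1,1,1])

```text
t: 10.3
eef_pos: [535.2, -163.6, 124.6]
tcp_rot: [-3.141, -0.0, 1.358]
ft_force: [0.7, -0.8, -2.1]
opening: 0.147
grip_force: 30.0
```

>>> arm_command(delta_pos=[[0,0,-0.002],[0,0,-0.004],[0,0,-0.006],[0,0,-0.006],[0,0,-0.006]], delta_rot=[[0,0,0],[0,0,0],[0,0,0],[0,0,0],[0,0,0]], claw=[1,1,1,1,1])

```text
t: 10.72
eef_pos: [535.4, -163.7, 123.8]
tcp_rot: [3.141, 0.0, 1.358]
ft_force: [-0.5, 0.4, -1.7]
opening: 0.144
grip_force: 30.0
```

>>> arm_command(delta_pos=[[0,0,-0.004],[0,0,-0.008],[0,0,-0.012],[0,0,-0.012],[0,0,-0.012]], delta_rot=[[0,0,0],[0,0,0],[0,0,0],[0,0,0],[0,0,0]], claw=[1,1,1,1,1])

```text
t: 11.13
eef_pos: [535.6, -163.7, 123.1]
tcp_rot: [3.14, 0.001, 1.358]
ft_force: [-6.9, 3.5, 26.2]
opening: 0.148
grip_force: 30.0
```

>>> arm_command(delta_pos=[[0,0,0.004],[0,0,0.008],[0,0,0.008],[0,0,0.008],[0,0,0.008]], delta_rot=[[0,0,0],[0,0,0],[0,0,0],[0,0,0],[0,0,0]], claw=[1,1,1,1,1])

```text
t: 11.55
eef_pos: [535.5, -163.7, 123.2]
tcp_rot: [3.141, 0.0, 1.358]
ft_force: [-2.7, 0.9, 8.7]
opening: 0.145
grip_force: 30.0
```

>>> arm_command(delta_pos=[[0,0,0],[0,0,0],[0,0,0],[0,0,0],[0,0,0]], delta_rot=[[0,0,0],[0,0,0],[0,0,0],[0,0,0],[0,0,0]], claw=[0.5,0.5,0.5,0.5,0.5])

```text
t: 11.97
eef_pos: [535.3, -163.6, 122.5]
tcp_rot: [-3.141, -0.0, 1.358]
ft_force: [-1.0, -0.7, -0.6]
opening: 0.438
grip_force: 0.0
```

>>> arm_command(delta_pos=[[0,0,0.02],[0,0,0.08],[0,0,0.2],[0,0,0.34],[0,0,0.48]], delta_rot=[[0,0,0],[0,0,0],[0,0,0],[0,0,0],[0,0,0]], claw=[0.5,0.5,0.5,0.5,0.5])

```text
t: 12.38
eef_pos: [535.0, -163.5, 244.1]
tcp_rot: [-3.141, -0.0, 1.358]
ft_force: [0.6, 0.1, 0.4]
opening: 0.496
grip_force: 0.0
```

>>> arm_command(delta_pos=[[0,0.14,0],[0,0.28,0],[0,0.42,0],[0,0.56,0],[0,0.7,0]], delta_rot=[[0,0,0],[0,0,0],[0,0,0],[0,0,0],[0,0,0]], claw=[0.5,0.5,0.5,0.5,0.5])

```text
t: 12.8
eef_pos: [535.0, 12.9, 243.2]
tcp_rot: [3.141, -0.0, 1.358]
ft_force: [0.2, -1.1, 0.1]
opening: 0.496
grip_force: 0.0
```

>>> arm_command(delta_pos=[[0,0.14,0],[0,0.28,0],[0,0.42,0],[0,0.56,0],[0,0.7,0]], delta_rot=[[0,0,0],[0,0,0],[0,0,0],[0,0,0],[0,0,0]], claw=[0.5,0.5,0.5,0.5,0.5])

```text
t: 13.22
eef_pos: [535.0, 188.1, 243.1]
tcp_rot: [3.141, -0.0, 1.358]
ft_force: [0.5, -0.7, 0.1]
opening: 0.497
grip_force: 0.0
```

```bash
python3 - <<'E'
from h import *
o=[]
yaw=-.214;hp=np.array([535.4+11*np.cos(yaw),-163.7+11*np.sin(yaw),yaw]);base=35
for n,(x,y) in {"top":(400,170),"side":(350,190)}.items():
    im=read_camera(n)[...,::-1].copy();cv2.imwrite(f"pics/{n}3.png",im)
    b4=cv2.resize(im,None,fx=4,fy=4,interpolation=cv2.INTER_CUBIC)
    for b in [((-18,-4),(-12,12),(80,125)),((-36,-32),(-22,22),(48,80))]: box(b4,n,hp,(b[0],b[1],np.array(b[2])+base),(0,255,0))
    w,h=(100,150) if n=="top" else (134,200)
    o.append(cv2.resize(b4[y*4:(y+h)*4,x*4:(x+w)*4],(400,600)))
cv2.imwrite("pics/end.png",np.hstack(o))
E
```

```text
(no output)
```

View pics/end.png

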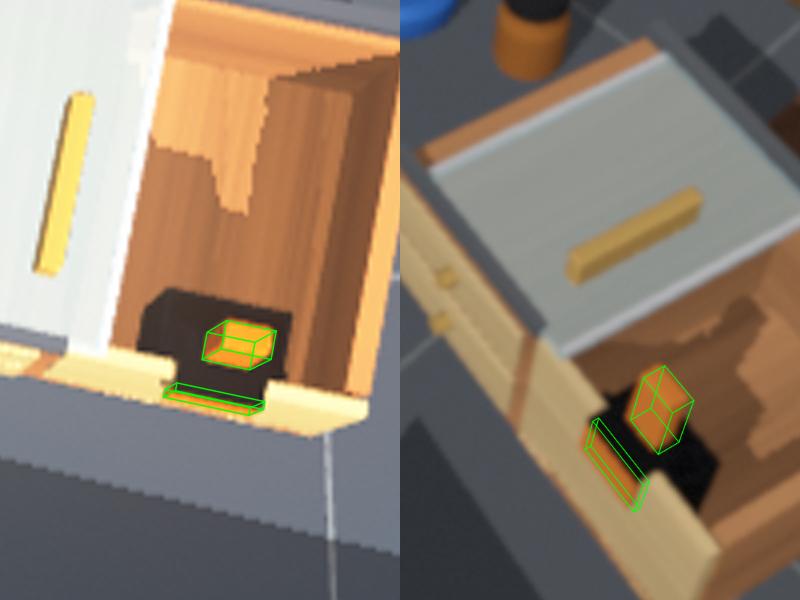

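The holder sits over the front wall: lip outside, pocket inside, tab upright and on the predicted outline. The pull is at about (415.8,215.8) in the top view. I'll check the door travel, then hand in.

```bash
python3 - <<'E'
from h import *
d=np.linalg.norm(ray("top",(415.8,215.8),142)-ray("top",(476.6,228.6),142));print(d)
if d>123: print(job_done())
E
```

```text
120.45915730705086
```

```bash
python3 - <<'E'
from h import *
for n,r0,r1 in(("top",(455,195,500,260),(400,180,430,245)),("side",(445,295,510,345),(400,245,470,290))):
    P=[]
    for f,(x0,y0,x1,y1) in((0,r0),(3,r1)):
        im=cv2.imread(f"pics/{n}{f}.png")[y0:y1,x0:x1].astype(float);m=((im[...,2]-im[...,0]>60)&(im[...,1]-im[...,0]>35)).astype(np.uint8)
        k,l,st,c=cv2.connectedComponentsWithStats(m);i=1+st[1:,4].argmax();uv=c[i]+[x0,y0];P.append(ray(n,uv,136));print(n,f,uv,st[i])
    d=P[1]-P[0];print(d,np.linalg.norm(d),np.arctan2(-d[0],d[1]))
E
```

```text
top 0 [476.165 228.31 ] [ 14  10  16  47 364]
top 3 [415.694 215.568] [  8  13  16  46 317]
[ 25.76  117.656   0.   ] 120.44323790512291 -0.21554548375770413
side 0 [474.035 321.356] [  6   9  48  36 520]
side 3 [427.598 268.153] [  6   8  45  32 490]
[ 25.732 117.255   0.   ] 120.0453953755786 -0.21602574293509547
```

Travel reads about 120 mm, which is marginal, so I'll look at the far end of the door for whatever stopped it.

```bash
python3 - <<'E'
from h import *
a=cv2.imread("pics/top3.png")[140:290,335:435];b=cv2.imread("pics/side3.png")[195:345,335:435]
cv2.imwrite("pics/door.png",np.hstack([cv2.resize(i,(400,600),interpolation=cv2.INTER_CUBIC) for i in(a,b)]))
E
```

```text
(no output)
```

View pics/door.png

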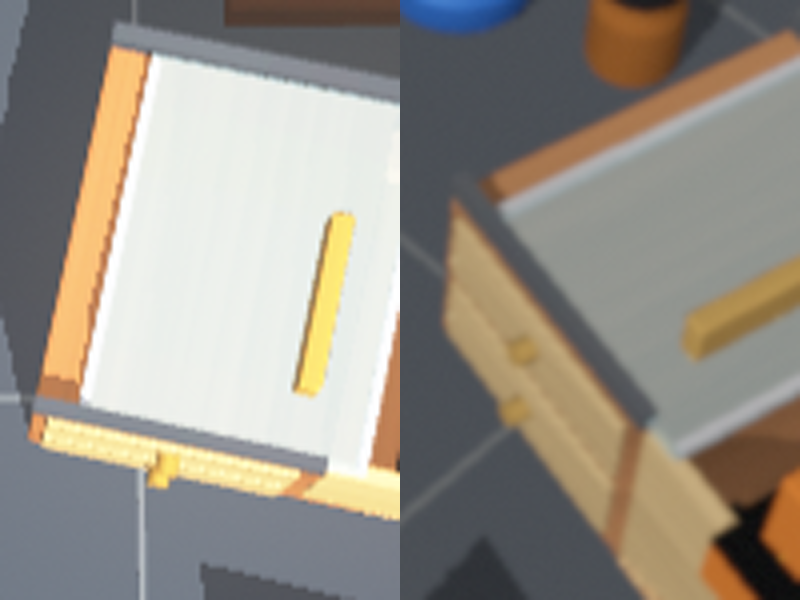

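Nothing is blocking the door, and about 18 mm of deck is left uncovered. I'll nudge the pull once more to be sure it is at the stop.

>>> arm_command(delta_pos=[[0.06,-0.13,0],[0.12,-0.27,0],[0.18,-0.41,0],[0.24,-0.55,0],[0.285,-0.68,0]], delta_rot=[[0,0,0],[0,0,0],[0,0,0],[0,0,0],[0,0,0]], claw=[1,1,1,1,1])

```text
t: 13.73
eef_pos: [607.2, 13.7, 242.9]
tcp_rot: [3.141, 0.0, 1.358]
ft_force: [-0.4, -0.2, -0.1]
opening: 0.207
grip_force: 0.0
```

>>> arm_command(delta_pos=[[0,-0.14,0],[0,-0.28,0],[0,-0.42,0],[0,-0.53,0],[0,-0.53,0]], delta_rot=[[0,0,0],[0,0,0],[0,0,0],[0,0,0],[0,0,0]], claw=[1,1,1,1,1])

```text
t: 14.15
eef_pos: [606.1, -121.4, 242.7]
tcp_rot: [3.141, 0.001, 1.354]
ft_force: [0.6, -0.2, 0.2]
opening: 0.005
grip_force: 0.0
```

>>> arm_command(delta_pos=[[0,0,-0.14],[0,0,-0.28],[0,0,-0.4],[0,0,-0.46],[0,0,-0.46]], delta_rot=[[0,0,0],[0,0,0],[0,0,0],[0,0,0],[0,0,0]], claw=[1,1,1,1,1])

```text
t: 14.57
eef_pos: [604.8, -115.8, 124.4]
tcp_rot: [-3.136, -0.0, 1.358]
ft_force: [0.4, 0.2, 0.6]
opening: 0.003
grip_force: 0.0
```

>>> arm_command(delta_pos=[[0.004,0.018,0],[0.008,0.036,0],[0.012,0.054,0],[0.014,0.066,0],[0.014,0.066,0]], delta_rot=[[0,0,0],[0,0,0],[0,0,0],[0,0,0],[0,0,0]], claw=[1,1,1,1,1])

```text
t: 14.98
eef_pos: [610.5, -98.9, 128.7]
tcp_rot: [3.14, 0.0, 1.359]
ft_force: [0.6, -0.0, -0.1]
opening: 0.006
grip_force: 0.0
```

>>> arm_command(delta_pos=[[0.002,0.008,0],[0.004,0.016,0],[0.005,0.024,0],[0.005,0.024,0],[0.005,0.024,0]], delta_rot=[[0,0,0],[0,0,0],[0,0,0],[0,0,0],[0,0,0]], claw=[1,1,1,1,1])

```text
t: 15.4
eef_pos: [610.7, -98.1, 128.6]
tcp_rot: [3.141, 0.006, 1.359]
ft_force: [-8.8, -27.9, 5.4]
opening: 0.006
grip_force: 14.6
```

The door doesn't move at about 29 N, against 1.5 N of friction, so it is at its end stop and started slightly ajar. Backing away.

>>> arm_command(delta_pos=[[-0.008,-0.04,0],[-0.015,-0.07,0],[-0.015,-0.07,0.1],[-0.015,-0.07,0.24],[-0.015,-0.07,0.4]], delta_rot=[[0,0,0],[0,0,0],[0,0,0],[0,0,0],[0,0,0]], claw=[1,1,1,1,1])

```text
t: 15.82
eef_pos: [606.8, -111.1, 227.5]
tcp_rot: [-3.138, -0.001, 1.358]
ft_force: [1.3, 1.0, -0.6]
opening: 0.009
grip_force: 0.0
```

>>> arm_command(delta_pos=[[0,0.14,0.1],[0,0.28,0.1],[0,0.42,0.1],[0,0.56,0.1],[0,0.7,0.1]], delta_rot=[[0,0,0],[0,0,0],[0,0,0],[0,0,0],[0,0,0]], claw=[1,1,1,1,1])

```text
t: 16.23
eef_pos: [607.3, 65.5, 253.1]
tcp_rot: [3.141, -0.001, 1.358]
ft_force: [1.0, -0.2, -0.1]
opening: 0.003
grip_force: 0.0
```

>>> arm_command(delta_pos=[[0,0.14,0],[0,0.28,0],[0,0.42,0],[0,0.5,0],[0,0.5,0]], delta_rot=[[0,0,0],[0,0,0],[0,0,0],[0,0,0],[0,0,0]], claw=[1,1,1,1,1])

```text
t: 16.65
eef_pos: [607.0, 192.7, 252.6]
tcp_rot: [-3.141, -0.001, 1.362]
ft_force: [-0.2, -0.1, -0.4]
opening: 0.007
grip_force: 0.0
```

```bash
python3 - <<'E'
from h import *
for n,(x0,y0,x1,y1) in(("top",(400,220,490,285)),("side",(400,240,480,390))):
    im=read_camera(n)[...,::-1];r=cv2.imread(f"pics/{n}3.png")
    print(n,"changed px",(np.abs(im[y0:y1,x0:x1].astype(int)-r[y0:y1,x0:x1]).max(2)>40).sum())
print(job_done())
E
```

```text
top changed px 0
side changed px 0
the job is handed in; nothing more can be done
None
```

Handed in at about 17 s, verdict not shown: the holder hangs upright on the front wall, and the door is against its open stop, though the images show only about 120 mm of travel (I take it to have started ajar).

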